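# Start the hold-down screw of a clamp press

## Task

Start the hold-down screw of the small clamp press so that it cannot cross-thread: press the red stop cap all the way down out of the crank's path, then, by the crank's black grip, turn the screw backward (counter-clockwise seen from above) until you feel it come to the start of its thread, let it drop in there, and wind it one full turn forward (clockwise). Finish still holding the grip, with the crank standing still after that one turn. Leave the flask, the conical flask and the vial beside the press where they stand.

Things in the scene. Friction and masses are not known exactly. Their poses are not given: they have to be found in the camera images.
- press: grey clamp press fixed on the table: base 110 (x) by 150 (y) by 12 mm, two posts, bridge 52 (x) by 150 (y) mm, top 95.5 mm above the table, in its middle a round brass threaded boss (46 mm across, top at 112 mm) in which the vertical screw runs. Origin on the screw's axis at table height, z up; place and yaw vary.
- press_axis (a point): point on the screw's axis at the top of the boss, 112 mm above the table; axes as the press. Screw and crank weigh 0.75 kg and fall when free. Fingers pinching the grip carry that weight: at the thread's start about 7 N comes onto the hand, downward (more if it was pressing down); the hand must then go some 0.2 rad farther back and down 8 mm (or open) to let the screw drop in.
- stop_top (a point): centre of the top of the red stop cap (19 mm across), which stands on the bridge 36 mm from the screw's axis on the press's +y side; 142 mm above the table when up, 116 mm when fully down
- stop (a joint): how far the red stop cap is pushed down, 0 (up: it blocks the crank arm) to 0.026 m (fully down: the crank arm passes over it). It stays where it is left; pushing it takes about 6 N, straight down, for example with the closed fingertips.
- grip_mid (a point): middle of the crank's upright black grip: round, 17 mm across, 42 mm long, spins freely about its own upright axis, so a hand can carry it round in a circle without turning. It stands 50 mm from the screw's axis, 168.5 mm above the table before the drop. Right below it lies the steel crank arm, its top 22.5 mm below this point, 10 mm thick, 20 mm wide.
- crank (a joint): crank angle, rad; grows clockwise seen from above (forward), falls counter-clockwise (backward). At -2.0 the arm points along the press's +y, over the stop cap. Starts at -0.8 to 0.8. The thread's start lies at a different angle each time, -3.1 to -2.5. Before the drop the way back ends at a hard stop about 0.55 rad past it, the way forward at another at 1.2 to 1.9.
- screw (a joint): how far the screw has gone down, m: 0 as found, resting on a land above the thread; 0.008 when dropped into the thread's start; then 0.008 more per turn forward (about 1 mm axial play): 0.016 after one turn. The hand must follow it down while winding.
- flask: volumetric flask with yellow content and a long neck, 69 mm across, 204 mm tall, to the right of the press; origin at the centre of its foot; leave it alone
- erlen: clear conical flask, 84 mm across, 164 mm tall, to the right; origin at the centre of its foot; leave it alone
- vial: small screw-cap vial with black cap, 23 mm across, 56 mm tall, to the right of the press; origin at the centre of its foot; leave it alone

How it is judged:
By the outcome, as a careful person would: the job done as asked, in the order asked, and still so for the second after the job is handed in, while the arm keeps its last pose, push and grip.
It also fails if it takes over 72 s, if anything falls off the work surface, if the arm or the gripper's body presses on something with over 40 N, if the wrist force passes 120 N, or if a joint passes its speed limit or range.

## Robot

A 6-joint arm with a two-finger parallel gripper is mounted at the origin on a cart in front of the work surface, level with it; the furniture and walls round the work are solid. World frame = base frame: x ahead of the robot, y to its left, z up, the work surface at z = 0. Lengths are in m, angles in rad, forces in N, time in s.
With the tool pointing down it reaches from about 0.425 to 0.925 m from the base axis. Payload 12.5 kg.
Tool frame: the origin (TCP) lies at the very end of the fingers, on their centre line; the grasp point (between the pads) lies 19 mm behind it; z points along the fingers, y is the line along which they close (so a half turn about z gives the same grasp; the last joint's range is limited). The gripper opens to 85 mm and grips with 20 to 120 N. Pads are 22 mm wide; open, the fingers measure 114 mm over their backs; the gripper's body (76 mm by 85 mm) begins 54 mm behind the grasp point. The pads swing forward as they close: fully open they stand 13 mm farther back than shut.
Start: joints at [-1.261, 0.491, 1.559, -0, 1.092, -0.106], TCP at [0.252, -0.572, 0.231] pointing down, gripper open.
Joint ranges: [-3.1, 3.1], [-0.84, 2.19], [0.05, 2.79], [-1.13, 4.28], [0.06, 2.93], [-2.69, 2.69]. Speed limits (rad/s): [2.22, 2.22, 2.79, 3.14, 3.14, 3.14].

## Interface

Orientations are given as a rotation vector (axis times angle).
In Python, from cell import ctrl, read_camera gives the robot as it stands. The module is installed in compiled form; this text tells all that it offers.
- The arm moves only by the tool carry_out, never from a script. Its argument "plan" is one flat list of numbers, 4 for each row, row after row: the shift along the tool's x, y, z in m, then the turn about the tool's z in rad. A call has 1 to 8 rows; each row is the pose to reach, as a shift and turn from the pose commanded when the call began, along the tool's axes at that moment; what a row does not reach only later rows make up. A row lasts 1/12 s, in which the tool goes at most 41.7 mm and 7.16 degrees, less where a joint would pass 70% of its speed; a pose out of reach is approached as far as the arm can. A call with a gripper value outside its range is refused whole. "claw" is the opening, from 0 (shut) to 1 (fully open), set as the call begins (left out, the last holds). The fingers move at their own pace and stop on an object; "newtons" is the grip in N (left out, the last holds). Time passes only in rows, so rows that repeat a pose let the fingers close. It gives the time, the measured TCP pose, the force, the opening and the grip force at its end, in the units of the state.
- ctrl.observe(): the state, without advancing time (a new reading comes with each control period).
- read_camera(name): name is "scene" or "side" or "wrist"; returns a dict with "img" (420x560x3 uint8, red, green, blue), "vertical_fov" (degrees; the focal length in pixels is half the picture's height over the tangent of half this angle, whatever the lens; pixels are square), "cx", "cy" (the principal point, pixels), "R" (3x3) and "t" (3): a world point X has camera coordinates R X + t; the wrist camera has in their place "T_tool_cam" (4x4, takes a point from camera to tool coordinates, whose origin is the TCP and whose axes are the flange's). Camera axes: x right, y down, z forward; pixel columns grow to the right and rows downward; lengths in m; the calibration is good to about 2 mm. A picture is of the moment at which its call begins: read the wrist's pose just before it. There is no depth.
- ctrl.sign_off(): hands the job in; it is judged then, once.
The state is a dict: "clock": time; "joint_pos": joint angles; "qd": joint speeds; "joint_torque": joint torques, N m; "position": TCP position; "ee_rot": TCP orientation; "contact_force": force on the tool from outside, world axes, zero at the start; "wrist_torque": the same for the moment, N m; "finger_gap": opening from 0.0 (shut) to 1.0 (fully open); "grasp_force": force on a finger pad.
Only numpy, scipy, OpenCV 4.12 (cv2) and the standard library are available. Lean on these libraries where they do the work, as an engineer would, in place of code of your own. Each camera call takes 0.05 s, during which the arm holds its last target. There are 200 camera calls.

## Working session

There is one attempt and no reset: what is moved stays moved. The work goes in short steps, Python scripts to look and compute and a tool call to move; the robot and the scene stay as the last step left them, time stands still between calls to the robot, and variables do not carry over. Pictures are saved under pics/ and viewed, at most 10 in all, crops included, and the job is handed in when it is done.

Besides the shell and the picture viewer there is one more tool, called as name(argument=value, ...) on one line, values as JSON. carry_out: Moves the arm, as the interface text tells. Its arguments: {"type":"object","properties":{"plan":{"type":"array"},"claw":{"type":"number"},"newtons":{"type":"number"}},"required":["plan"]}

```bash
mkdir -p pics; python3 - <<'E'
from cell import ctrl, read_camera
import cv2, numpy as np
s=ctrl.observe(); print({k:np.round(v,4).tolist() for k,v in s.items()})
ims=[]
for n in ("scene","side"):
    c=read_camera(n); cv2.imwrite(f"pics/{n}0.png",c["img"][:,:,::-1]); print(n,c["vertical_fov"],c["cx"],c["cy"],np.round(c["R"],4).tolist(),np.round(c["t"],4).tolist())
c=read_camera("wrist"); print(c["vertical_fov"],c["cx"],c["cy"],np.round(c["T_tool_cam"],4).tolist())
E
```

```text
{'clock': 0.0, 'joint_pos': [-1.2606, 0.4916, 1.5595, 0.0, 1.0917, -0.1056], 'qd': [-0.0, -0.0005, -0.0014, -0.0009, 0.0019, 0.0008], 'joint_torque': [0.0012, -61.8439, -26.1593, -0.0001, 0.0041, -0.0001], 'position': [0.2524, -0.5715, 0.2307], 'ee_rot': [-3.0728, -0.6482, 0.0002], 'contact_force': [-0.2231, -0.395, 0.1065], 'wrist_torque': [-0.0007, -0.0116, 0.0123], 'grasp_force': 0.0, 'finger_gap': 1.0017}
scene 42.01668090318201 279.95776974910825 209.24238923592077 [[-0.4368, -0.8996, -0.0005], [-0.3701, 0.1802, -0.9114], [0.8199, -0.3979, -0.4116]] [0.2266, 0.3123, 1.4208]
side 52.61554716475613 274.1880545009224 213.10661867439543 [[-0.9986, -0.053, -0.0069], [-0.0312, 0.6832, -0.7296], [0.0434, -0.7283, -0.6839]] [0.4794, 0.0939, 1.1962]
68.29903953997747 278.11972156967977 207.06386059038334 [[-0.0001, -0.9455, -0.3258, 0.0834], [1.0, 0.0002, -0.0007, -0.0017], [0.0007, -0.3258, 0.9455, -0.1412], [0.0, 0.0, 0.0, 1.0]]
```

View pics/scene0.png

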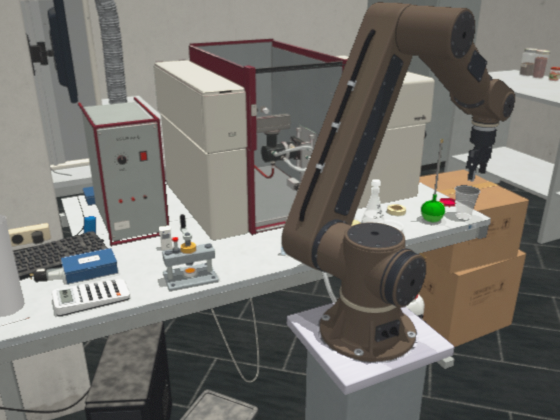

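View pics/side0.png

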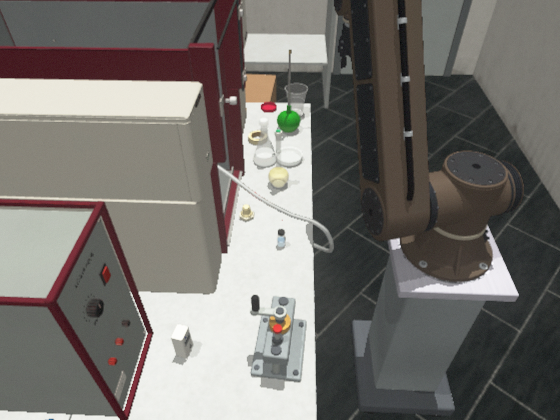

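The scene view shows the press at about (188,262), with the grip near (183,222) and the red cap near (175,240). In the side view the press is at about (278,340), the grip at (255,303) and the red cap at (278,328). I'll zoom in on both for pixel precision.

```bash
cat > h.py <<'E'
import numpy as np, cv2
from cell import ctrl, read_camera
from scipy.spatial.transform import Rotation as Ro
def cam(n):
    if n=="wrist":
        s=ctrl.observe(); c=read_camera(n)
        Rt=Ro.from_rotvec(s["ee_rot"]).as_matrix(); T=np.array(c["T_tool_cam"])
        c["C"]=Rt@T[:3,3]+s["position"]; c["W"]=Rt@T[:3,:3]
    else:
        c=read_camera(n); R=np.array(c["R"]); c["W"]=R.T; c["C"]=-R.T@np.array(c["t"])
    c["f"]=c["img"].shape[0]/2/np.tan(np.radians(c["vertical_fov"]/2)); return c
def ray(c,u,v):
    d=c["W"]@np.array([(u-c["cx"])/c["f"],(v-c["cy"])/c["f"],1]); return c["C"],d/np.linalg.norm(d)
def onplane(c,u,v,z):
    C,d=ray(c,u,v); return C+d*(z-C[2])/d[2]
def cross(rs):
    A=sum(np.eye(3)-np.outer(d,d) for C,d in rs); b=sum((np.eye(3)-np.outer(d,d))@C for C,d in rs)
    return np.linalg.solve(A,b)
def proj(c,X):
    p=c["W"].T@(np.asarray(X)-c["C"]); return p[:2]/p[2]*c["f"]+[c["cx"],c["cy"]]
def blobs(m,x0,y0,x1,y1,amin=8):
    n,l,st,ce=cv2.connectedComponentsWithStats(m[y0:y1,x0:x1].astype(np.uint8))
    return [(np.round(ce[i]+[x0,y0],1).tolist(),(st[i]+[x0,y0,0,0,0]).tolist()) for i in range(1,n) if st[i,4]>=amin]
E
python3 - <<'E'
from h import *
out=[]
for n,(x0,y0,x1,y1) in dict(scene=(150,205,230,295),side=(230,285,310,385)).items():
    c=cam(n); im=c["img"]; h=cv2.cvtColor(im,cv2.COLOR_RGB2HSV).astype(int)
    red=((h[...,0]<6)|(h[...,0]>174))&(h[...,1]>150)&(h[...,2]>80)
    blk=(h[...,2]<50)
    org=(h[...,0]>8)&(h[...,0]<25)&(h[...,1]>130)&(h[...,2]>80)
    for k,m in (("red",red),("blk",blk),("org",org)): print(n,k,blobs(m,x0,y0,x1,y1))
    out.append(cv2.resize(im[y0:y1,x0:x1],None,fx=5,fy=5,interpolation=cv2.INTER_CUBIC))
H=max(o.shape[0] for o in out); out=[cv2.copyMakeBorder(o,0,H-o.shape[0],0,0,cv2.BORDER_CONSTANT) for o in out]
cv2.imwrite("pics/zoom.png",np.hstack(out)[:,:,::-1])
E
```

```text
scene red [([174.9, 238.8], [173, 237, 5, 4, 15])]
scene blk [([182.5, 221.0], [181, 216, 4, 11, 33])]
scene org [([187.9, 247.9], [181, 243, 15, 10, 105]), ([189.8, 270.0], [186, 268, 9, 5, 35])]
side red [([277.0, 328.1], [273, 324, 9, 9, 65])]
side blk []
side org [([285.7, 323.7], [280, 316, 10, 17, 73]), ([272.2, 318.2], [270, 317, 5, 3, 12]), ([272.3, 324.5], [270, 322, 8, 8, 29])]
```

View pics/zoom.png

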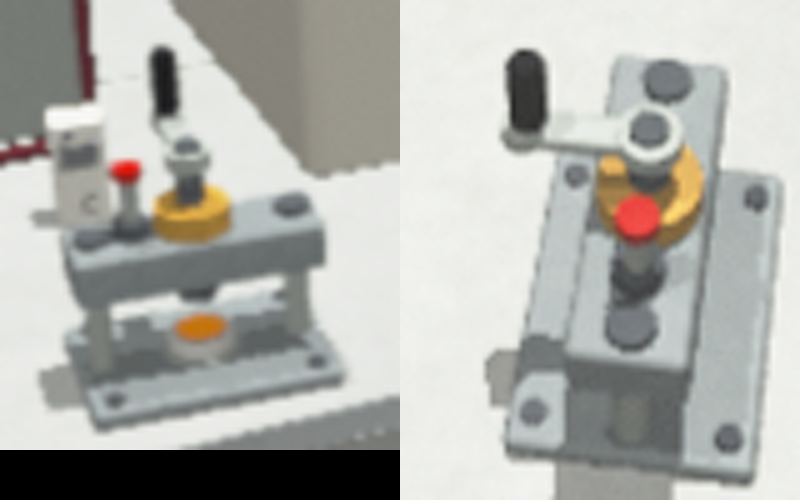

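The zoom shows the grip in scene at (182.5,221) and in side at (255,303). The red cap is at (175,239) and (277.4,328), and the hub bolt at (187.4,234) and (280,310.6). The crank arm points away from the robot.

```bash
python3 - <<'E'
from h import *
a,b=cam("scene"),cam("side"); r=np.round
for k,p,q,z in (("grip",(182.4,221.2),(255.1,303),.1685),("stop",(175,238.8),(277.4,328.4),.140),("hub",(187.4,234),(280,310.6),.15)):
    print(k,r(cross([ray(a,*p),ray(b,*q)]),4),r(onplane(a,*p,z),4),r(onplane(b,*q,z),4))
s=ctrl.observe(); print(Ro.from_rotvec(s["ee_rot"]).as_matrix().round(3).tolist())
E
```

```text
grip [0.5001 0.3316 0.1667] [0.4954 0.3335 0.1685] [0.5    0.332  0.1685]
stop [0.453  0.3701 0.1382] [0.4489 0.3716 0.14  ] [0.453  0.3705 0.14  ]
hub [0.4494 0.3336 0.1471] [0.4435 0.3354 0.15  ] [0.4493 0.3352 0.15  ]
[[0.915, 0.404, -0.0], [0.404, -0.915, 0.0], [0.0, -0.0, -1.0]]
```

```bash
python3 - <<'E'
from h import *
b=cam("side"); a=cam("scene"); r=np.round
for k,u,v,z in (("cab corner bottom right",217,292,0),("cab top right",210,92,.35),("maroon corner bottom",125,418,0),("maroon doorframe bottom",222,248,0),("hose arch",320,240,.05),("hose",250,190,.1),("yellow flask",278,180,.03),("green",289,122,.04),("white near green",265,125,.03),("vial",281,243,0),("wht box",181,357,0),("stem top",290,52,.2)):
    print(k,r(onplane(b,u,v,z),3))
print("stem",cross([ray(a,440,140),ray(b,290,52)]).round(3))
print("cabtop", cross([ray(a,243,92),ray(b,210,92)]).round(3))
E
```

```text
cab corner bottom right [0.617 0.186 0.   ]
cab top right [ 0.661 -0.208  0.35 ]
maroon corner bottom [0.756 0.505 0.   ]
maroon doorframe bottom [0.626 0.035 0.   ]
hose arch [0.354 0.039 0.05 ]
hose [ 0.555 -0.103  0.1  ]
yellow flask [ 0.48 -0.24  0.03]
green [ 0.454 -0.58   0.04 ]
white near green [ 0.545 -0.571  0.03 ]
vial [0.46  0.008 0.   ]
wht box [0.671 0.368 0.   ]
stem top [ 0.46  -0.843  0.2  ]
stem [ 0.456 -0.589  0.305]
cabtop [0.595 0.089 0.507]
```

carry_out(plan=[0.02,-0.02,-0.02,-0.06,0.05,-0.05,-0.04,-0.16,0.08,-0.08,-0.06,-0.26,0.107,-0.105,-0.07,-0.36,0.132,-0.13,-0.07,-0.475,0.16,-0.158,-0.07,-0.475,0.188,-0.186,-0.07,-0.475,0.216,-0.214,-0.07,-0.475], claw=0)

```text
clock: 1.12
position: [0.3638, -0.2869, 0.3016]
ee_rot: [2.835, 1.353, 0.0]
contact_force: [0.4, -0.3, -0.2]
finger_gap: 0.001
grasp_force: 0.0
```

carry_out(plan=[0.033,-0.011,0,0,0.066,-0.022,0,0,0.098,-0.033,0,0,0.129,-0.049,0,0,0.16,-0.065,0,0,0.191,-0.081,0,0,0.222,-0.097,0,0,0.252,-0.113,0,0])

```text
clock: 1.78
position: [0.4342, -0.02, 0.3015]
ee_rot: [2.835, 1.353, 0.001]
contact_force: [0.4, -0.9, -0.3]
finger_gap: 0.0
grasp_force: 0.0
```

carry_out(plan=[0.03,-0.0225,0,0,0.06,-0.045,0,0,0.09,-0.0675,0,0,0.12,-0.09,0,0,0.15,-0.1125,0,0,0.18,-0.135,0,0,0.21,-0.158,0,0,0.24,-0.18,0,0])

```text
clock: 2.45
position: [0.4447, 0.2801, 0.3014]
ee_rot: [2.835, 1.354, 0.001]
contact_force: [0.6, 0.2, -0.2]
finger_gap: -0.003
grasp_force: 0.0
```

```bash
python3 - <<'E'
from h import *
c=cam("wrist"); cv2.imwrite("pics/w1.png",c["img"][:,:,::-1])
np.savez("w1.npz",**{k:c[k] for k in("img","W","C","f","cx","cy")})
print(ctrl.observe()["position"],c["C"])
for X in ((.5001,.3316,.1685),(.453,.370,.142),(.4494,.334,.147)): print(proj(c,X))
E
```

```text
[0.44500276 0.28477665 0.3012113 ] [0.49616911 0.34686595 0.44270532]
[293.08076303 112.32584627]
[226.30673726 111.01219842]
[248.20402618 144.70669023]
```

View pics/w1.png

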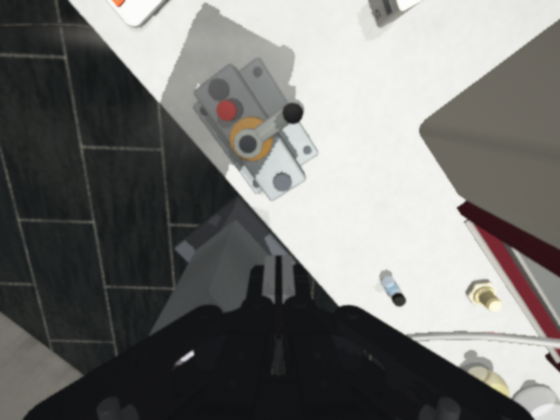

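The wrist view shows the red cap at (227,110), the hub at (248,144) and the grip top at (293,112). All three agree with the predicted pixels. I'll refine the positions from this picture.

```bash
python3 - <<'E'
from h import *
c=dict(np.load("w1.npz")); im=c["img"]; h=cv2.cvtColor(im,cv2.COLOR_RGB2HSV).astype(int)
red=((h[...,0]<6)|(h[...,0]>174))&(h[...,1]>130)&(h[...,2]>80)
blk=h[...,2]<60
org=(h[...,0]>8)&(h[...,0]<25)&(h[...,1]>100)&(h[...,2]>80)
x=(190,50,330,205)
for k,m,z in (("red",red,.142),("blk",blk,.189),("org",org,.112)):
    for ce,st in blobs(m,*x): print(k,ce,st,onplane(c,*ce,z).round(4))
print("hub",onplane(c,248,144,.148))
# boss ellipse via hull of orange
ys,xs=np.nonzero(org[50:205,190:330]); e=cv2.minEnclosingCircle(np.c_[xs+190,ys+50].astype(np.float32)); print(e,onplane(c,*e[0],.108))
o=cv2.resize(im[80:190,190:325],None,fx=5.5,fy=5.5,interpolation=cv2.INTER_CUBIC); cv2.imwrite("pics/w1z.png",o[:,:,::-1])
E
```

```text
red [226.0, 110.2] [218, 101, 17, 19, 251] [0.4533 0.3707 0.142 ]
blk [292.3, 113.0] [284, 104, 18, 19, 274] [0.499  0.3327 0.189 ]
blk [208.3, 182.3] [190, 141, 57, 64, 1870] [0.4094 0.3332 0.189 ]
org [243.5, 126.4] [230, 117, 32, 32, 320] [0.4523 0.3498 0.112 ]
org [263.0, 149.9] [246, 138, 27, 23, 174] [0.4525 0.3185 0.112 ]
hub [0.44983825 0.33466252 0.148     ]
((251.1597900390625, 138.43814086914062), 21.669858932495117) [0.44997443 0.33532116 0.108     ]
```

View pics/w1z.png

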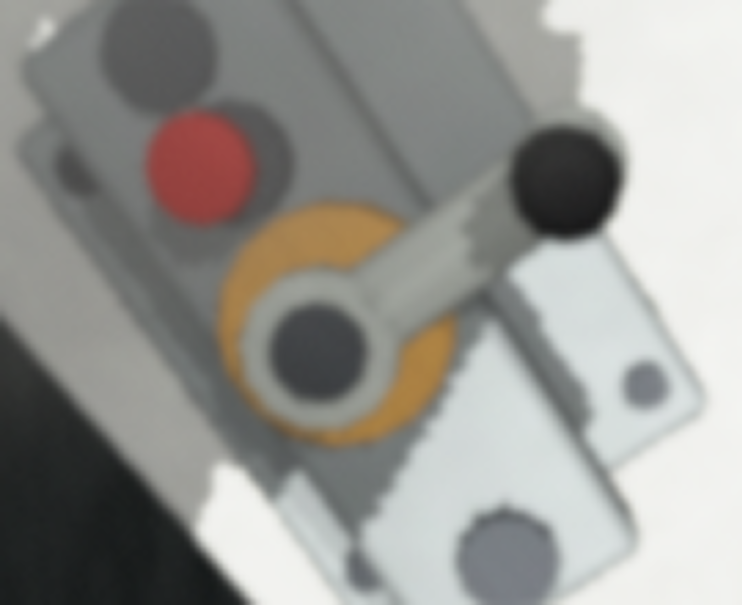

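The zoom confirms it: axis at (0.4497,0.3343), cap at (0.4533,0.3706), grip at (0.4993,0.3325). The radii of 36.5 and 49.7 mm match the given sizes, and the crank angle is about -0.49. Next I move above the cap.

carry_out(plan=[0.024,-0.017,0,0,0.048,-0.034,0,0,0.072,-0.051,0.01,0,0.072,-0.051,0.045,0,0.072,-0.051,0.08,0,0.072,-0.051,0.11,0,0.072,-0.051,0.135,0,0.072,-0.051,0.148,0])

```text
clock: 3.17
position: [0.4498, 0.3655, 0.1502]
ee_rot: [2.835, 1.353, -0.006]
contact_force: [-0.5, 0.1, 0.2]
finger_gap: 0.0
grasp_force: 0.0
```

carry_out(plan=[0.001,0,0,0,0.001,0,0.005,0,0.001,0,0.01,0,0.001,0,0.016,0,0.001,0,0.021,0,0.001,0,0.026,0,0.001,0,0.031,0,0.001,0,0.034,0])

```text
clock: 3.83
position: [0.452, 0.3672, 0.1198]
ee_rot: [-2.835, -1.353, -0.004]
contact_force: [0.1, 0.6, 5.3]
finger_gap: 0.001
grasp_force: 2.6
```

carry_out(plan=[0.001,-0.001,0.002,0,0.001,-0.001,0.004,0,0.001,-0.001,0.005,0,0.001,-0.001,0.006,0,0.001,-0.001,0.006,0])

```text
clock: 4.25
position: [0.4518, 0.3684, 0.1159]
ee_rot: [2.835, 1.354, 0.004]
contact_force: [-5.7, -6.2, 28.0]
finger_gap: 0.004
grasp_force: 13.8
```

carry_out(plan=[0,0,-0.03,0,0,0,-0.07,0,0,0,-0.105,0,0.001,0.02,-0.11,0,0.001,0.045,-0.11,0,0.002,0.0595,-0.11,0,0.002,0.0595,-0.11,0,0.002,0.0595,-0.11,0], claw=0.45, newtons=40)

```text
clock: 4.92
position: [0.4988, 0.332, 0.2225]
ee_rot: [-2.836, -1.351, 0.002]
contact_force: [-0.0, -0.1, 0.1]
finger_gap: 0.451
grasp_force: 0.0
```

```bash
python3 - <<'E'
from h import *
c=cam("wrist"); s=ctrl.observe(); print(s["position"].round(4) if hasattr(s["position"],'round') else s["position"],s["finger_gap"],s["contact_force"])
b=cam("side"); im=b["img"]; h=cv2.cvtColor(im,cv2.COLOR_RGB2HSV).astype(int)
red=((h[...,0]<6)|(h[...,0]>174))&(h[...,1]>130)&(h[...,2]>80)
for ce,st in blobs(red,230,285,310,385): print("red side",ce,st,"up",proj(b,(.4533,.3706,.14)),"down",proj(b,(.4533,.3706,.114)))
o=np.hstack([cv2.resize(c["img"],(480,360)),cv2.resize(im[270:390,220:326],(318,360),interpolation=cv2.INTER_CUBIC)])
cv2.imwrite("pics/w2.png",o[:,:,::-1])
E
```

```text
[0.4983 0.3324 0.2225] 0.44892539441722473 [ 0.39532717 -0.17733798 -0.39629693]
red side [277.1, 335.4] [273, 331, 9, 10, 63] up [277.24970816 328.41726411] down [277.27483637 335.33743796]
```

View pics/w2.png

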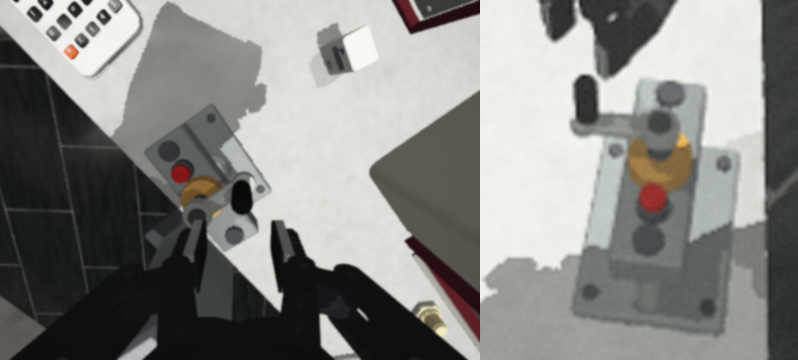

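The cap reads fully down: the side-view red blob is at row 335.4, against 335.3 predicted. The grip lies midway between the fingers in the wrist view. Next I descend and close.

carry_out(plan=[0.001,0.001,0.015,0,0.001,0.001,0.035,0,0.001,0.001,0.052,0,0.001,0.001,0.064,0,0.001,0.001,0.0705,0,0.001,0.001,0.0705,0,0.001,0.001,0.0705,0])

```text
clock: 5.6
position: [0.4999, 0.333, 0.1529]
ee_rot: [2.835, 1.354, -0.001]
contact_force: [-0.3, -0.6, 0.6]
finger_gap: 0.446
grasp_force: 0.0
```

carry_out(plan=[0,0,0,0,0,0,0,0,0,0,0,0,0,0,0,0,0,0,0,0,0,0,0,0], claw=0, newtons=40)

```text
clock: 6.1
position: [0.5008, 0.3328, 0.1536]
ee_rot: [2.835, 1.353, 0.003]
contact_force: [2.3, -0.3, 5.7]
finger_gap: 0.183
grasp_force: 39.6
```

```bash
cat >> h.py <<'E'
Rr=.05
def arc(th0,ths,yaw=51.0):
    """tool x,y shifts carrying the grip from world angle th0 to each of ths (deg)"""
    y=np.radians(yaw); M=np.array([[np.cos(y),np.sin(y)],[np.sin(y),-np.cos(y)]])
    p=lambda t:Rr*np.array([np.cos(np.radians(t)),np.sin(np.radians(t))])
    return [(t,(M@(p(t)-p(th0))).round(4).tolist()) for t in ths]
E
python3 - <<'E'
from h import *
for t in arc(-2,[2,9,17,26,35,44,53,60]): print(*t)
for t in arc(60,[63,70,78,86,94,100,104,106]): print(*t)
E
```

```text
2 [0.0027, -0.0022]
9 [0.0071, -0.0065]
17 [0.0114, -0.012]
26 [0.0152, -0.0188]
35 [0.018, -0.0261]
44 [0.0195, -0.0338]
53 [0.0199, -0.0417]
60 [0.0193, -0.0478]
63 [-0.0005, -0.0026]
70 [-0.0021, -0.0085]
78 [-0.0048, -0.0149]
86 [-0.0084, -0.0209]
94 [-0.0128, -0.0263]
100 [-0.0166, -0.0299]
104 [-0.0193, -0.0321]
106 [-0.0207, -0.0331]
```

carry_out(plan=[0.003,-0.002,-0.0005,0,0.007,-0.0065,-0.0005,0,0.0115,-0.012,-0.0005,0,0.015,-0.019,-0.0005,0,0.018,-0.026,-0.0005,0,0.0195,-0.034,-0.0005,0,0.02,-0.0415,-0.0005,0,0.0195,-0.048,-0.0005,0])

```text
clock: 6.77
position: [0.4739, 0.3785, 0.1529]
ee_rot: [2.835, 1.354, -0.002]
contact_force: [1.7, -1.0, -1.1]
finger_gap: 0.186
grasp_force: 40.1
```

carry_out(plan=[-0.0005,-0.0025,0,0,-0.002,-0.0085,0,0,-0.005,-0.015,0,0,-0.0085,-0.021,0,0,-0.013,-0.0265,0,0,-0.0165,-0.03,0,0,-0.0195,-0.032,0,0,-0.0205,-0.033,0,0])

```text
clock: 7.43
position: [0.4356, 0.3821, 0.1534]
ee_rot: [2.834, 1.353, -0.001]
contact_force: [2.5, -7.1, 3.2]
finger_gap: 0.184
grasp_force: 40.5
```

```bash
python3 - <<'E'
from h import *
s=ctrl.observe(); p=s["position"]; print(p, np.degrees(np.arctan2(p[1]-.3343,p[0]-.4497)), np.hypot(p[1]-.3343,p[0]-.4497),s["contact_force"])
for a in (106,112,118,124,130,136,142,148,154,160): print([ (t,v) for t,v in arc(a,[a+2,a+4,a+6])])
E
```

```text
[0.43564849 0.3821013  0.15335448] 106.38105211536411 0.04982378341369564 [ 2.45503348 -7.05552235  3.17547868]
[(108, [-0.0014, -0.001]), (110, [-0.0029, -0.0019]), (112, [-0.0044, -0.0028])]
[(114, [-0.0015, -0.0008]), (116, [-0.0031, -0.0016]), (118, [-0.0047, -0.0023])]
[(120, [-0.0016, -0.0007]), (122, [-0.0033, -0.0013]), (124, [-0.0049, -0.0018])]
[(126, [-0.0017, -0.0005]), (128, [-0.0034, -0.0009]), (130, [-0.0051, -0.0013])]
[(132, [-0.0017, -0.0003]), (134, [-0.0034, -0.0005]), (136, [-0.0052, -0.0007])]
[(138, [-0.0017, -0.0001]), (140, [-0.0035, -0.0002]), (142, [-0.0052, -0.0002])]
[(144, [-0.0017, 0.0001]), (146, [-0.0035, 0.0002]), (148, [-0.0052, 0.0004])]
[(150, [-0.0017, 0.0002]), (152, [-0.0034, 0.0005]), (154, [-0.0052, 0.0009])]
[(156, [-0.0017, 0.0004]), (158, [-0.0034, 0.0009]), (160, [-0.005, 0.0014])]
[(162, [-0.0016, 0.0006]), (164, [-0.0033, 0.0013]), (166, [-0.0049, 0.002])]
```

carry_out(plan=[-0.0015,-0.001,0,0,-0.003,-0.002,0,0,-0.0045,-0.003,0,0,-0.0045,-0.003,0,0])

```text
clock: 7.77
position: [0.4311, 0.3805, 0.1536]
ee_rot: [2.834, 1.353, 0.0]
contact_force: [2.8, -6.6, 4.5]
finger_gap: 0.184
grasp_force: 40.7
```

carry_out(plan=[-0.0015,-0.001,0,0,-0.003,-0.0015,0,0,-0.0047,-0.0023,0,0,-0.0047,-0.0023,0,0])

```text
clock: 8.1
position: [0.4264, 0.3782, 0.1535]
ee_rot: [2.834, 1.353, 0.0]
contact_force: [3.2, -7.3, 3.4]
finger_gap: 0.192
grasp_force: 40.6
```

carry_out(plan=[-0.0017,-0.0005,0,0,-0.0035,-0.001,0,0,-0.005,-0.0015,0,0,-0.005,-0.0015,0,0])

```text
clock: 8.43
position: [0.4217, 0.3751, 0.153]
ee_rot: [2.834, 1.353, -0.002]
contact_force: [2.8, -5.9, -1.8]
finger_gap: 0.184
grasp_force: 40.0
```

carry_out(plan=[-0.0017,-0.0003,0,0,-0.0034,-0.0006,0,0,-0.0051,-0.001,0,0,-0.0051,-0.001,0,0])

```text
clock: 8.77
position: [0.4177, 0.3719, 0.1526]
ee_rot: [2.834, 1.353, -0.002]
contact_force: [4.6, -5.3, -5.9]
finger_gap: 0.182
grasp_force: 39.6
```

Force on the hand has gone from +4 to -6 N, so the thread's start was felt at about 124°. I'll go some 0.1–0.2 rad farther back, then down.

carry_out(plan=[-0.0017,-0.0002,0,0,-0.0034,-0.0004,0,0,-0.0052,-0.0006,0,0,-0.0052,-0.0006,0,0])

```text
clock: 9.1
position: [0.414, 0.3683, 0.1526]
ee_rot: [2.834, 1.353, -0.002]
contact_force: [4.5, -3.8, -7.1]
finger_gap: 0.181
grasp_force: 39.5
```

carry_out(plan=[-0.001,0,0.001,0,-0.001,0,0.0025,0,-0.001,0,0.004,0,-0.001,0,0.0055,0,-0.001,0,0.007,0,-0.001,0,0.008,0,-0.001,0,0.008,0])

```text
clock: 9.68
position: [0.4139, 0.3681, 0.1456]
ee_rot: [2.835, 1.353, 0.001]
contact_force: [3.0, -4.0, 3.2]
finger_gap: 0.191
grasp_force: 40.7
```

```bash
python3 - <<'E'
from h import *
a,b=cam("scene"),cam("side")
for z in (.147,.139): print(proj(a,(.4497,.3343,z)),proj(b,(.4497,.3343,z)))
o=np.hstack([cv2.resize(a["img"][205:280,150:230],None,fx=5,fy=5,interpolation=cv2.INTER_CUBIC),cv2.resize(b["img"][285:360,240:320],None,fx=5,fy=5,interpolation=cv2.INTER_CUBIC)])
cv2.imwrite("pics/drop.png",o[:,:,::-1])
E
```

```text
[187.21677439 233.97772844] [279.83984345 311.05653066]
[187.40914128 236.41977148] [279.83134009 313.27179582]
```

View pics/drop.png

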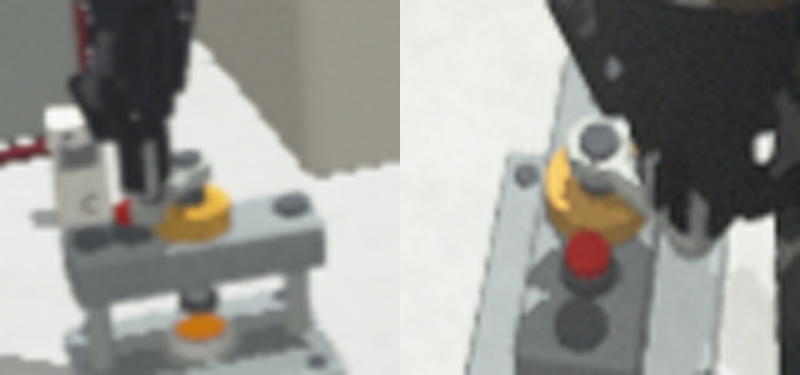

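Both views show the hub about 2–2.5 px lower: scene row 236.6 and side row 312.6, matching the prediction for the 8 mm drop. The screw is in the thread start, so next I wind it forward.

```bash
python3 - <<'E'
from h import *
for a in (137,77,17,-43,-103,-163):
    print(a); print([ [round(float(x),4) for x in v] for t,v in arc(a,[a-4,a-12,a-20,a-28,a-36,a-44,a-52,a-60])])
E
```

```text
137
[[0.0035, 0.0004], [0.0103, 0.0018], [0.0168, 0.0042], [0.023, 0.0075], [0.0287, 0.0116], [0.0337, 0.0164], [0.038, 0.0219], [0.0415, 0.028]]
77
[[0.0014, 0.0032], [0.0036, 0.0098], [0.0048, 0.0167], [0.005, 0.0237], [0.0043, 0.0306], [0.0026, 0.0374], [-0.0, 0.0438], [-0.0035, 0.0499]]
17
[[-0.0021, 0.0028], [-0.0067, 0.008], [-0.0121, 0.0125], [-0.018, 0.0162], [-0.0244, 0.019], [-0.0311, 0.0209], [-0.038, 0.0219], [-0.0449, 0.0219]]
-43
[[-0.0035, -0.0004], [-0.0103, -0.0018], [-0.0168, -0.0042], [-0.023, -0.0075], [-0.0287, -0.0116], [-0.0337, -0.0164], [-0.038, -0.0219], [-0.0415, -0.028]]
-103
[[-0.0014, -0.0032], [-0.0036, -0.0098], [-0.0048, -0.0167], [-0.005, -0.0237], [-0.0043, -0.0306], [-0.0026, -0.0374], [-0.0, -0.0438], [0.0035, -0.0499]]
-163
[[0.0021, -0.0028], [0.0067, -0.008], [0.0121, -0.0125], [0.018, -0.0162], [0.0244, -0.019], [0.0311, -0.0209], [0.038, -0.0219], [0.0449, -0.0219]]
```

carry_out(plan=[0.0035,0.0005,0,0,0.0103,0.0018,0.0001,0,0.0168,0.0042,0.0003,0,0.023,0.0075,0.0005,0,0.0287,0.0116,0.0007,0,0.0337,0.0164,0.0009,0,0.038,0.022,0.0011,0,0.0415,0.028,0.0013,0])

```text
clock: 10.45
position: [0.4619, 0.383, 0.1437]
ee_rot: [-2.835, -1.354, 0.002]
contact_force: [-6.0, -1.4, 2.1]
finger_gap: 0.183
grasp_force: 40.6
```

carry_out(plan=[0.0014,0.0032,0.0001,0,0.0036,0.0098,0.0003,0,0.0048,0.0167,0.0005,0,0.005,0.0237,0.0007,0,0.0043,0.0306,0.0009,0,0.0026,0.0374,0.0011,0,0,0.0438,0.0012,0,-0.0035,0.05,0.0014,0])

```text
clock: 11.12
position: [0.4992, 0.3483, 0.1427]
ee_rot: [-2.835, -1.353, -0.001]
contact_force: [-4.1, 2.1, 6.3]
finger_gap: 0.184
grasp_force: 41.1
```

carry_out(plan=[-0.002,0.0028,0.0001,0,-0.0067,0.008,0.0003,0,-0.012,0.0125,0.0005,0,-0.018,0.0162,0.0007,0,-0.0244,0.019,0.0009,0,-0.031,0.021,0.0011,0,-0.038,0.022,0.0012,0,-0.045,0.022,0.0013,0])

```text
clock: 11.78
position: [0.4872, 0.2993, 0.1414]
ee_rot: [2.835, 1.353, 0.001]
contact_force: [-1.5, 2.5, -4.9]
finger_gap: 0.183
grasp_force: 40.0
```

carry_out(plan=[-0.0035,-0.0004,0.0002,0,-0.0103,-0.0018,0.0005,0,-0.0168,-0.0042,0.0007,0,-0.023,-0.0075,0.0009,0,-0.0287,-0.0116,0.0011,0,-0.0337,-0.0164,0.0013,0,-0.038,-0.022,0.0014,0,-0.0415,-0.028,0.0015,0])

```text
clock: 12.45
position: [0.4388, 0.2852, 0.1398]
ee_rot: [2.835, 1.353, 0.0]
contact_force: [3.2, 3.4, -4.3]
finger_gap: 0.182
grasp_force: 39.9
```

carry_out(plan=[-0.0014,-0.0032,0.0001,0,-0.0036,-0.0098,0.0003,0,-0.0048,-0.0167,0.0005,0,-0.005,-0.0237,0.0007,0,-0.0043,-0.0306,0.0009,0,-0.0026,-0.0374,0.0011,0,0,-0.0438,0.0012,0,0.0035,-0.05,0.0014,0])

```text
clock: 13.12
position: [0.4025, 0.3199, 0.1383]
ee_rot: [2.835, 1.354, 0.0]
contact_force: [4.9, -5.1, 7.1]
finger_gap: 0.188
grasp_force: 41.4
```

carry_out(plan=[0.002,-0.0028,0,0,0.0067,-0.008,0.0001,0,0.012,-0.0125,0.0003,0,0.018,-0.0162,0.0005,0,0.0244,-0.019,0.0006,0,0.031,-0.021,0.0007,0,0.038,-0.022,0.0008,0,0.045,-0.022,0.0009,0])

```text
clock: 13.78
position: [0.4135, 0.3681, 0.1371]
ee_rot: [2.834, 1.354, -0.004]
contact_force: [5.3, -4.9, 6.2]
finger_gap: 0.185
grasp_force: 41.4
```

```bash
python3 - <<'E'
from h import *
s=ctrl.observe(); p=s["position"]; a=np.degrees(np.arctan2(p[1]-.3343,p[0]-.4497)); print(p,a,np.hypot(p[1]-.3343,p[0]-.4497),s["contact_force"])
print(arc(a,[a-2,a-4,a-6,a-8]))
E
```

```text
[0.41353987 0.36807481 0.13707233] 136.95346901915505 0.04948022389874651 [ 5.3296181  -4.94229249  6.24513141]
[(np.float64(134.95346901915505), [0.0017, 0.0002]), (np.float64(132.95346901915505), [0.0035, 0.0004]), (np.float64(130.95346901915505), [0.0052, 0.0006]), (np.float64(128.95346901915505), [0.0069, 0.001])]
```

carry_out(plan=[0.0025,0.0003,0,0,0.0045,0.0005,0,0,0.0055,0.0006,0,0,0.0055,0.0006,0,0,0.0055,0.0006,0,0,0.0055,0.0006,0,0,0.0055,0.0006,0,0,0.0055,0.0006,0,0])

```text
clock: 14.45
position: [0.4178, 0.3721, 0.1376]
ee_rot: [2.834, 1.353, -0.001]
contact_force: [4.3, -4.5, 7.2]
finger_gap: 0.183
grasp_force: 41.5
```

```bash
python3 - <<'E'
from h import *
a,b=cam("scene"),cam("side")
s=ctrl.observe(); p=s["position"]; print(p,np.degrees(np.arctan2(p[1]-.3343,p[0]-.4497)),s["contact_force"],s["finger_gap"],s["grasp_force"],np.abs(s["qd"]).max())
for z in (.139,.131): print(proj(a,(.4497,.3343,z)),proj(b,(.4497,.3343,z)))
o=np.hstack([cv2.resize(a["img"][205:280,150:230],None,fx=5,fy=5,interpolation=cv2.INTER_CUBIC),cv2.resize(b["img"][285:360,240:320],None,fx=5,fy=5,interpolation=cv2.INTER_CUBIC)])
cv2.imwrite("pics/end.png",o[:,:,::-1])
E
```

```text
[0.41782177 0.37209609 0.13761886] 130.14517903275063 [ 4.23625426 -4.27254315  7.89311173] 0.19040078684440326 41.52600542642176 0.0020234665303889006
[187.40914128 236.41977148] [279.83134009 313.27179582]
[187.60071762 238.85177869] [279.82294214 315.4595999 ]
```

View pics/end.png

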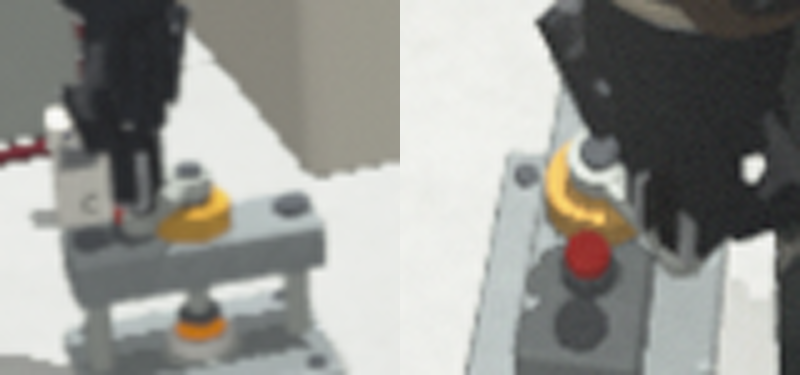

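The hub is now at scene row 239 and side row 315, as predicted for 16 mm down. The grip is held and the arm is at rest.

```bash
python3 -c "
from cell import ctrl
print(ctrl.sign_off())"
```

```text
the job is handed in; nothing more can be done
None
```

The job is handed in: the cap is fully down, the screw was turned back until it dropped into its thread, then wound about one turn forward to 16 mm down; the grip is still held, the crank is at rest, and the glassware was never touched.

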